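Move the charged battery pack from its charger to the label printer

TASK

The label printer's battery pack is charged: press the spring catch on the charger so that the pack pops loose, then slide the pack out. Fit it to the label printer, where it lies flat with its rail face down instead of standing on edge: slide it along the rail of the battery bay, plug-in end first, until the printer's own spring catch clicks up behind it and holds it. Let go, and leave the other things on the table where they are.

Things in the scene. Friction and masses are not known exactly. Their poses are not given: they have to be found in the camera images.
- pack: dark battery pack, a block 104 mm long (its x), 34 thick (its y), 58 wide (its z), about 0.26 kg; origin at its centre. +x end = plug-in end, -x end = tail. +y face = plain face with a blank plate, -y face = rail face with brass contact strips. At the start it stands on edge in the charger, z up; in the printer it lies +y up, its x along the printer's x
- pack_rail (a point): centre of the pack's rail face. In each long edge (pack z = +-29 mm) a groove 7 mm deep runs the whole length, at 5 to 12 mm from the rail face; beyond it the sides are plain for 22 mm. Set on edge on the table the pack stands (34 mm base, 58 mm high); a light push of some 30 mm near the top of the plain face tips it over onto its rail face
- pack_plug (a point): centre of the pack's plug-in end face, 52 mm along +x from its origin: the end that leads into the printer's bay and that faces the end block in the charger
- charger: dark grey charger, fixed to the table; origin on the table under the pack's centre when home (pack origin then at x 0, y 0, z 51 mm); x = direction of sliding in, y = away from the tower, z up. Base x -104 to 70, y -38 to 30 mm; the pack slides on its ledge at z = 22. End block x 54 to 70, 88 mm high. Slide faces of charger and printer are slippery (friction about 0.2)
- charger_rail (a point): middle of the charger's upright rail, 25 mm ahead (x) of the charger's origin. Tower 88 mm high, y -38 to -18, x 2 to 70 mm. Its lips in the pack's two grooves and its roof (z 81 to 88, over the pack's part y < -7 mm) hold the pack wherever it is past x = 2 mm, so it must be slid 52 mm or more towards -x before it can be lifted. At home its tail half stands free on both sides
- charger_pad (a point): centre of the thumb pad's top on the charger's catch: ribbed grey plate, charger x -100 to -64 mm, 42 mm wide, z = 20.5 mm when up. Sliding out, the pack passes over it. Press here or farther from the pack, which pops out by 14 to 20 mm
- charger_catch (a joint): travel of the charger's catch, one rigid piece that slides straight down: 0 = up, 0.008 m = fully down (2 N to start, 6 N at the bottom, 1 to 2 N more while the pack leans on it). Its nose stands 6 mm above the ledge behind the pack's tail (x -52.6 to -55 mm, ramp outside it to -66); from about 0.0062 m the pack is free
- charger_ejector (a joint): travel of the sprung ejector in the charger's end block: 0 = pack home, 0.014 m = run out. It pushes the pack towards -x with 7 N at first and 4 N at the end; the popped pack then lies over the catch's nose and keeps it down
- printer: light grey portable label printer lying battery bay up, fixed to the table; origin on the table under the centre of a fitted pack; x = direction of sliding in, z up. Reaches from x -104 to 122 mm, 92 mm wide; a label sticks out at the far end. Bay floor at z = 34 mm; a fitted pack has its origin at x 0, y 0, z 51 mm. End wall at x = 54 and print head behind it, 64 mm high
- printer_mouth (a point): middle of the bay floor where the lips begin, x -62 of the printer. Side walls at y +-30.4 mm (1.4 mm play a side) from x -72, flared by some 8 mm a side out to x -94. Lips from x -62 to 54, inward to y +-23.5, z 40.75 to 44.25 mm, enter the pack's grooves with 1.75 mm play up and down; walls and lips end at z 44.25, so the pack's sides can be gripped above that
- printer_pad (a point): centre of the thumb pad's top on the printer's catch, x -84 mm of the printer, 1.5 mm below the bay floor (pad x -100 to -64, 42 mm wide). On both sides of it (y +-24 to +-42 mm) from x -96 lie runways level with the bay floor, on which the plug-in end can rest before it enters. With its origin at x -130 mm a pack is short of the walls, at -116 short of the lips
- printer_catch (a joint): travel of the printer's catch, 0 = up, 0.008 m = fully down; shape and spring as the charger's: nose 6 mm above the bay floor at x -52.6 to -55 mm, ramp outside it. The entering pack presses it down (a push of 3 to 6 N); once the pack's tail is past the nose, at home, it springs back to 0: the click
- printer_ejector (a joint): travel of the sprung ejector in the bay's end wall: 0 = run out, 0.012 m = pack home, 0.014 m = pack against the end wall. The pack meets it 12 mm short of home and pushes it back with 4 N at first, 6 to 7 N at home; without the click it pushes the pack out again
- balm_tin: round pink and white tin, 67 mm across, 29 mm high, bystander; origin under its centre
- egg_cup: turned wooden egg cup, 50 mm across, 53 mm high, bystander; origin under its centre
- soap_a: wrapped bar of soap, 63x82x25 mm, bystander; origin under its centre
- gift_box_c: white gift box with red bow, 97x106x47 mm, bystander; origin under its centre
There are look-alikes about, which are no part of the job. What is shaped like the pack but green or red is not meant.

How it is judged:
On the way, in this order (a step that is already met when the one before it is completed fails the run):
1. the charger's catch is pressed down and the pack pops loose, still in the charger (value of joint charger_catch above 0.004 m and x of pack in the frame of charger between -0.04 and -0.007 m), for 0.1 s.
2. the pack slides into the rail of the printer's bay, pressing the printer's catch down (value of joint printer_catch above 0.004 m and x of pack in the frame of printer between -0.1 and -0.004 m and angle between the x axis of pack and the x axis of printer, either way round below 0.08 rad and x of pack_plug in the frame of printer above -0.06 m), for 0.05 s.
At the end, for the whole second after the job is handed in: the pack is fully home in the printer's bay, plain face up, plug-in end first (within 2 mm short to 3 mm past home, 3 mm sideways and in height, 0.06 rad), the printer's catch up behind it (travel under 1.5 mm), the charger's catch up (under 2 mm), the pack at rest (x of pack in the frame of printer between -0.002 and 0.003 m and y of pack in the frame of printer between -0.003 and 0.003 m and z of pack in the frame of printer between 0.048 and 0.0535 m and angle between pack's own y axis and vertical below 0.06 rad and angle between the x axis of pack and the x axis of printer, either way round below 0.06 rad and x of pack_plug in the frame of printer above 0.045 m and value of joint printer_catch below 0.0015 m and value of joint charger_catch below 0.002 m and linear speed of pack below 0.01 m/s); the robot touches nothing.
It fails at once if the balm tin is disturbed (moved over 20 mm) (distance of balm_tin from where it was at the start of the episode above 0.02 m).
It fails at once if the egg cup is disturbed (moved over 20 mm) (distance of egg_cup from where it was at the start of the episode above 0.02 m).
It fails at once if the soap a is disturbed (moved over 20 mm) (distance of soap_a from where it was at the start of the episode above 0.02 m).
It fails at once if the gift box c is disturbed (moved over 20 mm) (distance of gift_box_c from where it was at the start of the episode above 0.02 m).
It fails at once if the pack is knocked off the table (height (world z) of pack below -0.03 m).
It also fails if it takes over 67 s, if anything falls off the work surface, if the arm or the gripper's body presses on something with over 40 N, if the wrist force passes 120 N, or if a joint passes its speed limit or range.

ROBOT

A 6-joint arm with a two-finger parallel gripper is mounted at the origin on a cart in front of the work surface, level with it; the furniture and walls round the work are solid. World frame = base frame: x ahead of the robot, y to its left, z up, the work surface at z = 0. Lengths are in m, angles in rad, forces in N, time in s.
With the tool pointing down it reaches from about 0.3 to 0.775 m from the base axis. Payload 14.6 kg.
Tool frame: the origin (TCP) lies midway between the tips of the shut fingers; the grasp point (between the pads) lies 19 mm behind it (ctrl.hold_point_z is the distance from the TCP to the grasp point, in m); z points along the fingers, x is the direction in which the jaws open and shut, and the axes are right-handed (so a half turn about z gives the same grasp; the last joint's range is limited). The gripper opens to 94 mm and grips with 3 to 60 N. Pads are 16 mm wide; open, the fingers measure 119 mm over their backs; the gripper's body (75 mm by 177 mm) begins 78 mm behind the grasp point.
Start: joints at [-1.246, 0.3, 1.521, -0, 1.321, -0.067], TCP at [0.21, -0.508, 0.205] pointing down, gripper open.
Joint ranges: [-3.03, 3.03], [-0.79, 2.21], [0.23, 2.52], [-1.04, 4.18], [0, 3.07], [-2.55, 2.55]. Speed limits (rad/s): [2.22, 2.22, 2.57, 3.14, 3.14, 3.14].

INTERFACE

Orientations are given as [roll, pitch, yaw] about the fixed x, y, z axes, in that order (R = Rz(yaw) Ry(pitch) Rx(roll)).
In Python, from station import ctrl, viewer, ticket, nets gives the robot as it stands.
- The arm moves only by the tool carry_out, never from a script. Its argument "commands" is one flat list of numbers, 7 for each row, row after row: the closure, from -1 (fully open) to 1 (shut), so that 0 is half open, then the shift along the world's x, y, z in cm, then the turn, a rotation vector about the world's x, y, z in rad. In form: [gripper, tx, ty, tz, ax, ay, az, gripper, tx, ty, tz, ax, ay, az, ...]. A call has 1 to 12 rows; each row is the pose to reach, as a shift and turn from the pose measured when the call began; what a row does not reach only later rows make up. A row lasts 1/12 s, in which the tool goes at most 41.7 mm and 7.16 degrees, less where a joint would pass 70% of its speed; a pose out of reach is approached as far as the arm can. A call with a gripper value outside its range is refused whole. The fingers move at their own pace and stop on an object; "force" is the grip in N (left out, the last holds). Time passes only in rows, so rows that repeat a pose let the fingers close. It gives the time, the measured TCP pose, the force and the opening at its end, in the units of the state.
- ctrl.get_obs(): the state, without advancing time (a new reading comes with each control period).
- viewer.camera(name): name is "side" or "top"; returns (picture, depth): 400x640x3 uint8, blue, green, red; 400x640 float32, m along the optical axis (not along the pixel's ray), 0 where there is no reading.
- viewer.camera_info(name): a dict with "fx", "fy", "cx", "cy" (pixels), "R" (3x3) and "t" (3): a world point X has camera coordinates R X + t. Camera axes: x right, y down, z forward; pixel columns grow to the right and rows downward; lengths in m; the calibration is good to about 2 mm. A picture is of the moment at which its call begins. camera_info takes no time and is no camera call.
- ticket.hand_in(): hands the job in, once; it reports no verdict.
Trained networks look in the newest picture that a camera, given by its name, has taken for a name from the list of things; names that differ only in an ending like _2 or _b are one class to them, and where a whole thing is asked for, a point or a joint stands for the part that bears it (a point fixed in the world has none). Each returns a list of dicts, best first, with "confidence" (0 to 1); they miss things now and then, are a little off and sometimes report something else, mostly with a low value. They report only what shows in the picture. A call takes as long as a camera call. They do not tell look-alikes from the thing itself.
- nets.silhouettes(camera, thing): "region" (400x640 bool, what is visible of it) and "extent" ([left, top, right, bottom] in pixels, round what is visible of it).
The state is a dict: "time_s": time; "qpos": joint angles; "joint_vel": joint speeds; "tau": joint torques, N m; "ee_pos": TCP position; "eef_rot": TCP orientation; "force": force on the tool from outside, world axes, zero at the start; "moment": the same for the moment, N m; "grip_width": finger opening in m.
Only numpy, scipy, OpenCV 4.12 (cv2) and the standard library are available. Lean on these libraries where they do the work, as an engineer would, in place of code of your own. Each camera call takes 0.05 s, during which the arm holds its last target. There are 200 camera calls.

## Working session

There is one attempt and no reset: what is moved stays moved. The work goes in short steps, Python scripts to look and compute and a tool call to move; the robot and the scene stay as the last step left them, time stands still between calls to the robot, and variables do not carry over. Pictures are saved under pics/ and viewed, about 8 in all and at most 12, crops included, and the job is handed in when it is done.

Besides the shell and the picture viewer there is one more tool, called after "Request:" in YAML: its name, and indented under it one key for each argument. carry_out: Moves the arm, as the interface text tells. Its arguments: {"type":"object","properties":{"commands":{"type":"array","items":{"type":"number"}},"force":{"type":"number"}},"required":["commands"]}

```bash
mkdir -p pics
cat > h.py <<'E'
import numpy as np, cv2
from station import ctrl, viewer, ticket, nets
def pts(name, depth):
    c=viewer.camera_info(name); R=np.array(c["R"]); t=np.array(c["t"])
    v,u=np.mgrid[0:400,0:640]
    P=np.stack([(u-c["cx"])/c["fx"]*depth,(v-c["cy"])/c["fy"]*depth,depth],-1)
    return (P-t)@R   # world points
def st():
    o=ctrl.get_obs(); print(round(o["time_s"],2),np.round(o["ee_pos"],4),np.round(o["eef_rot"],3),np.round(o["force"],1),round(o["grip_width"],4))
E
python3 - <<'E'
from h import *
st()
ims=[]
for n in("top","side"):
    p,d=viewer.camera(n); np.savez(f"{n}0.npz",p=p,d=d); cv2.imwrite(f"pics/{n}0.png",p)
    c=viewer.camera_info(n); print(n,c["fx"],-np.array(c["R"]).T@c["t"])
    W=pts(n,d)
    for th in("pack","charger","printer","charger_pad","printer_pad","balm_tin","egg_cup","soap_a","gift_box_c"):
        for r in nets.silhouettes(n,th)[:3]:
            m=r["region"]&(d>0); w=W[m]
            print(n,th,round(r["confidence"],2),np.round(r["extent"]),np.round(np.median(w,0),3) if len(w) else None)
E
```

```text
0.0 [ 0.2099 -0.5081  0.2049] [-3.142e+00  1.000e-03 -1.179e+00] [-1.   0.7 -0.3] 0.0944
top 441.8162459897537 [ 0.25418669 -0.01566406  1.49617359]
top pack 0.69 [234. 186. 248. 219.] [0.552 0.22  0.077]
top pack 0.64 [189. 176. 217. 202.] [0.634 0.347 0.053]
top pack 0.62 [175. 253. 212. 269.] [0.382 0.381 0.054]
top charger 0.77 [228. 180. 255. 235.] [0.535 0.202 0.023]
top printer 0.65 [357. 148. 385. 218.] [ 0.605 -0.227  0.037]
top charger_pad 0.66 [229. 220. 242. 232.] [0.491 0.233 0.02 ]
top charger_pad 0.63 [229. 182. 255. 238.] [0.543 0.202 0.023]
top printer_pad 0.69 [366. 204. 380. 217.] [ 0.511 -0.22   0.032]
top balm_tin 0.68 [364. 203. 378. 217.] [ 0.511 -0.218  0.032]
top balm_tin 0.54 [286. 144. 310. 167.] [0.722 0.016 0.026]
top egg_cup 0.74 [182. 218. 198. 235.] [0.505 0.396 0.038]
top soap_a 0.55 [428. 209. 452. 233.] [ 0.459 -0.448  0.021]
top gift_box_c 0.63 [420. 167. 449. 196.] [ 0.596 -0.447  0.031]
side 407.84067366969145 [0.1345369  0.91977137 0.56375517]
side pack 0.95 [200. 253. 224. 304.] [0.625 0.37  0.051]
side pack 0.94 [250. 229. 300. 266.] [0.556 0.229 0.062]
side pack 0.78 [297. 294. 330. 353.] [0.377 0.405 0.051]
side charger 0.83 [246. 217. 318. 286.] [0.553 0.229 0.022]
side printer 0.64 [296. 166. 370. 207.] [ 0.598 -0.199  0.036]
side charger_pad 0.8 [288. 261. 313. 279.] [0.493 0.233 0.022]
side printer_pad 0.48 [351. 186. 365. 193.] [ 0.509 -0.223  0.034]
side balm_tin 0.7 [251. 202. 276. 221.] [0.718 0.025 0.027]
side balm_tin 0.19 [251. 229. 297. 265.] [0.556 0.229 0.062]
side egg_cup 0.93 [245. 290. 265. 326.] [0.505 0.395 0.039]
side egg_cup 0.69 [246. 216. 318. 285.] [0.55  0.23  0.022]
side egg_cup 0.5 [379. 168. 406. 180.] [ 0.456 -0.438  0.022]
side soap_a 0.57 [380. 166. 402. 182.] [ 0.456 -0.438  0.022]
side gift_box_c 0.8 [345. 161. 370. 177.] [ 0.59  -0.435  0.028]
```

View pics/top0.png

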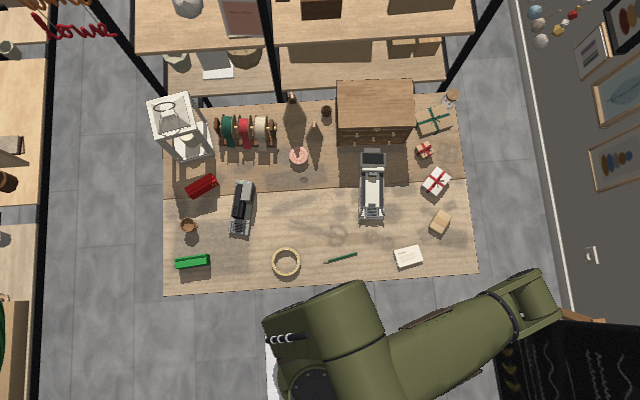

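View pics/side0.png

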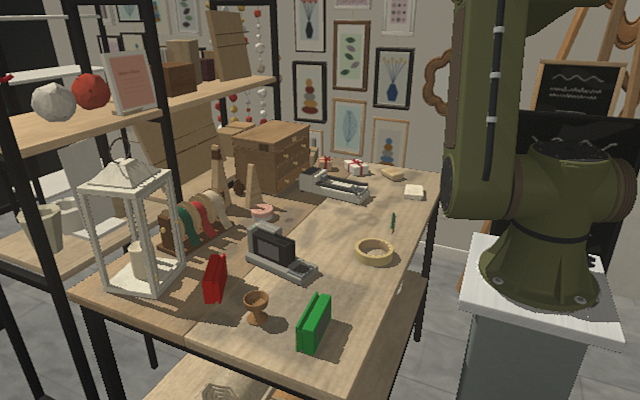

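```bash
cat > fit.py <<'E'
from h import *
from scipy.optimize import least_squares
mm=lambda L:np.array(L)/1000.
CH=mm([[-104,70,-38,30,0,21],[54,70,-38,30,0,88],[2,70,-38,-18,0,88],[2,70,-38,-7,81,88],[-52,52,-17,17,22,80]])
PR=mm([[-104,54,-46,46,0,33.5],[-72,54,30.4,46,0,44.25],[-72,54,-46,-30.4,0,44.25],[-62,54,23.5,46,40.75,44.25],[-62,54,-46,-23.5,40.75,44.25],[54,122,-46,46,0,64]])
PK=mm([[-52,52,-29,29,0,34]])
def sdf(P,B):
    c=(B[:,0::2]+B[:,1::2])/2; h=(B[:,1::2]-B[:,0::2])/2
    q=np.abs(P[:,None]-c)-h
    return (np.linalg.norm(np.maximum(q,0),axis=2)+np.minimum(q.max(2),0)).min(1)
def fit(W,B,x0,rad,zmin=.008):
    P=W.reshape(-1,3) 
    for k in range(3):
        l=np.array([x0[0],x0[1]])
        Q=P[(P[:,2]>zmin)&(P[:,2]<.1)]; c,s=np.cos(x0[2]),np.sin(x0[2])
        loc=lambda p,Q:np.c_[(Q[:,:2]-p[:2])@np.array([[np.cos(p[2]),-np.sin(p[2])],[np.sin(p[2]),np.cos(p[2])]]),Q[:,2]+(p[3] if len(p)>3 else 0)]
        L=loc(x0,Q); lo=B[:,0::2].min(0)-rad; hi=B[:,1::2].max(0)+rad
        Q=Q[((L>lo)&(L<hi)).all(1)]
        r=least_squares(lambda p:sdf(loc(p,Q),B),np.r_[x0[:3],0],loss="soft_l1",f_scale=.002)
        x0=r.x
    e=sdf(loc(x0,Q),B); print(len(Q),np.round(x0,4),"med|e|",np.round(np.median(abs(e)),4)); return x0
E
python3 - <<'E'
from fit import *
Ws={}
for n in("top","side"):
    z=np.load(f"{n}0.npz"); W=pts(n,z["d"]); W[z["d"]==0]=9; Ws[n]=W
for n in("top","side"):
    print(n); fit(Ws[n],CH,np.array([.565,.225,-.1]),.012); fit(Ws[n],PR,np.array([.595,-.225,0.]),.012)
A=np.concatenate([Ws[n].reshape(-1,3) for n in Ws]); print("both")
fit(A,CH,np.array([.565,.225,-.1]),.012); fit(A,PR,np.array([.595,-.225,0.]),.012)
T=Ws["top"]; m=(abs(T[...,1]+.22)<.12)&(T[...,2]>.07)&(T[...,2]<.4)&(T[...,0]>.6); print("chest",T[m].min(0),T[m].max(0))
ims=[]
for n,(a,b,c,d) in {"top":(210,160,400,245),"side":(230,155,390,290)}.items():
    ims.append(cv2.resize(np.load(f"{n}0.npz")["p"][b:d,a:c],None,fx=4 if n=="top" else 2,fy=4 if n=="top" else 2,interpolation=2))
cv2.imwrite("pics/c0.png",ims[0])
E
```

```text
top
1094 [ 0.5687  0.2191 -0.194   0.0008] med|e| 0.0016
1742 [ 0.5897 -0.2331 -0.0824  0.0013] med|e| 0.0022
side
2505 [ 0.5696  0.2154 -0.1958 -0.0006] med|e| 0.0008
1515 [ 0.5894 -0.2353 -0.0855 -0.0014] med|e| 0.0016
both
3599 [ 5.694e-01  2.159e-01 -1.928e-01 -2.000e-04] med|e| 0.0011
3256 [ 5.894e-01 -2.346e-01 -8.540e-02  3.000e-04] med|e| 0.0021
chest [ 0.64513415 -0.33996945  0.07012208] [ 1.11413524 -0.10000075  0.39963149]
```

View pics/c0.png

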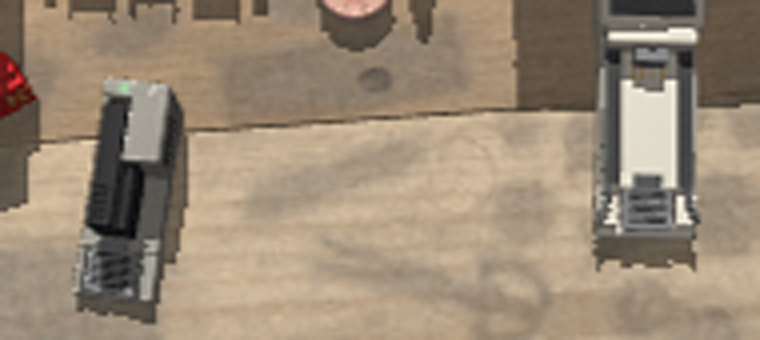

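Request:
carry_out:
  commands: [1,3,8,0,0,0,0.2,1,6,16,0,0,0,0.4,1,8,20,0,0,0,0.6,1,10,24,0,0,0,0.75,1,11,28,0,0,0,0.9,1,12,32,0,0,0,1.0,1,13.4,36.4,0,0,0,1.15,1,14.6,40,0,0,0,1.3,1,16,44,0,0,0,1.4,1,17.5,48,0,0,0,1.5,1,19,52,0,0,0,1.6,1,20,55,0,0,0,1.7]

```text
time_s: 2.0
ee_pos: [0.3818, -0.0369, 0.2058]
eef_rot: [3.141, -0.001, 0.327]
force: [0.7, -0.7, 0.4]
grip_width: 0.0173
```

Request:
carry_out:
  commands: [1,1.5,4,0,0,0,0.12,1,3,8,0,0,0,0.24,1,4.4,12,0,0,0,0.36,1,5.9,16,0,0,0,0.48,1,7.3,20,0,0,0,0.6,1,8.8,24,-2,0,0,0.72,1,9.9,27,-4,0,0,0.84,1,9.9,27,-7,0,0,0.96,1,9.9,27,-10,0,0,1.05,1,9.9,27,-13,0,0,1.05,1,9.9,27,-15,0,0,1.05,1,9.9,27,-15,0,0,1.05]

```text
time_s: 3.0
ee_pos: [0.4788, 0.2324, 0.0519]
eef_rot: [-3.137, 0.003, 1.377]
force: [-1.1, -0.0, -0.8]
grip_width: 0.0001
```

Request:
carry_out:
  commands: [1,0.2,0,-1.5,0,0,0,1,0.2,0,-2.7,0,0,0,1,0.2,0,-3.2,0,0,0,1,0.2,0,-3.5,0,0,0,1,0.2,0,-3.8,0,0,0,1,0.2,0,-3.9,0,0,0,1,0.2,0,-3.9,0,0,0,1,0.2,0,-3.9,0,0,0]

```text
time_s: 3.67
ee_pos: [0.481, 0.2325, 0.0137]
eef_rot: [-3.137, 0.002, 1.377]
force: [-2.2, -0.8, 5.0]
grip_width: 0.0007
```

Run:
```python
from h import *
st(); p,d=viewer.camera("side"); np.savez("side1.npz",p=p,d=d); cv2.imwrite("pics/s1.png",cv2.resize(p[200:300,220:350],None,fx=5,fy=5,interpolation=2))
```

```text
3.67 [0.481  0.2325 0.0137] [-3.137e+00  2.000e-03  1.377e+00] [-2.2 -0.8  5. ] 0.0007
```

View pics/s1.png

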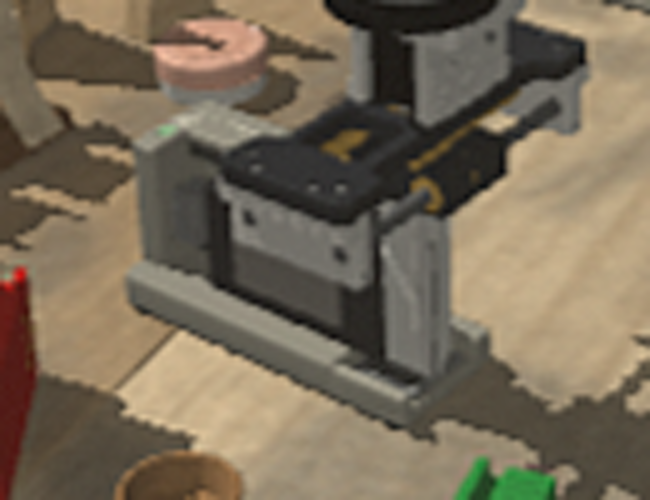

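Request:
carry_out:
  commands: [1,0,0,3,0,0,0,-1,0,0,6,0,0,0,-1,0,0,9.5,0,0,0,-1,2,-0.4,12,0,0,0,-1,5,-0.9,12,0,0,0,-1,6.7,-1.2,12,0,0,0,-1,6.7,-1.2,10,0,0,0,-1,6.7,-1.2,10,0,0,0,-1,6.7,-1.2,10,0,0,0]

```text
time_s: 4.47
ee_pos: [0.5475, 0.2204, 0.1134]
eef_rot: [-3.136, 0.003, 1.377]
force: [0.4, 0.7, 1.4]
grip_width: 0.0505
```

Request:
carry_out:
  commands: [-1,0,0,0,0,0,0,-1,0,0,0,0,0,0,-1,0,0,0,0,0,0,-1,0,0,0,0,0,0,-1,0,0,-2,0,0,0,-1,0,0,-4,0,0,0,-1,0,0,-6,0,0,0,-1,0,0,-7.8,0,0,0,-1,0,0,-7.8,0,0,0]

```text
time_s: 5.22
ee_pos: [0.5458, 0.2199, 0.0323]
eef_rot: [-3.132, 0.005, 1.377]
force: [-0.4, 0.3, 0.0]
grip_width: 0.0943
```

Request:
carry_out:
  commands: [0.2,0,0,0,0,0,0,0.2,0,0,0,0,0,0,0.2,0,0,0,0,0,0,0.2,0,0,0,0,0,0,0.2,0,0,0,0,0,0,0.2,0,0,0,0,0,0,0.5,0,0,0,0,0,0,0.5,0,0,0,0,0,0,0.5,0,0,0,0,0,0]
  force: 8

```text
time_s: 5.97
ee_pos: [0.5458, 0.2199, 0.0324]
eef_rot: [-3.132, 0.005, 1.377]
force: [0.3, 0.1, -0.6]
grip_width: 0.0372
```

Request:
carry_out:
  commands: [1,0,0,0.2,0,0,0,1,0,0,0.2,0,0,0,1,0,0,0.2,0,0,0,1,0,0,0.2,0,0,0]
  force: 15

```text
time_s: 6.3
ee_pos: [0.5452, 0.2195, 0.0335]
eef_rot: [-3.13, 0.006, 1.377]
force: [0.3, -3.3, -14.3]
grip_width: 0.0339
```

Request:
carry_out:
  commands: [1,0,0,-0.15,0,0,0,1,-1,0.2,-0.15,0,0,0,1,-2,0.4,-0.15,0,0,0,1,-3,0.6,-0.15,0,0,0,1,-4,0.8,-0.15,0,0,0,1,-5,1,-0.15,0,0,0,1,-6,1.2,-0.15,0,0,0,1,-6,1.2,-0.15,0,0,0]
  force: 20

```text
time_s: 6.97
ee_pos: [0.484, 0.2322, 0.0327]
eef_rot: [-3.13, 0.006, 1.378]
force: [-3.9, -0.9, 4.9]
grip_width: 0.0341
```

Request:
carry_out:
  commands: [1,0,0,2,0,0,0,1,0,0,5,0,0,0,1,0,0,8,0,0,0,1,0,-2,9,0,0,0.03,1,0,-5,9,0,0,0.06,1,0.5,-8,9,0,0,0.1,1,1,-11,9,0,0,0.11,1,1.5,-14,9,0,0,0.11,1,1.8,-17,9,0,0,0.11,1,1.8,-20,9,0,0,0.11,1,1.8,-20,9,0,0,0.11,1,1.8,-20,9,0,0,0.11]

```text
time_s: 7.97
ee_pos: [0.5016, 0.0314, 0.1225]
eef_rot: [-3.129, 0.006, 1.486]
force: [-0.6, 1.2, -2.6]
grip_width: 0.0335
```

Run:
```python
from h import *
st(); p,d=viewer.camera("side"); np.savez("side2.npz",p=p,d=d)
ims=[cv2.resize(p[100:300,220:440],None,fx=3,fy=3,interpolation=2)]
cv2.imwrite("pics/s2.png",ims[0])
for r in nets.silhouettes("side","pack")[:3]:
    W=pts("side",d)[r["region"]&(d>0)]; print(round(r["confidence"],2),r["extent"],np.round(np.percentile(W,[3,50,97],axis=0),3))
```

```text
7.97 [0.5016 0.0314 0.1225] [-3.129  0.006  1.486] [-0.6  1.2 -2.6] 0.0335
0.93 [307.9, 174.3, 354.1, 202.5] [[0.448 0.016 0.116]
 [0.483 0.048 0.151]
 [0.552 0.055 0.177]]
0.83 [201.9, 255.1, 226.9, 304.0] [[0.603 0.299 0.006]
 [0.626 0.366 0.051]
 [0.669 0.398 0.06 ]]
0.63 [295.4, 293.2, 328.6, 355.4] [[0.365 0.339 0.007]
 [0.377 0.407 0.051]
 [0.4   0.435 0.06 ]]
```

View pics/s2.png

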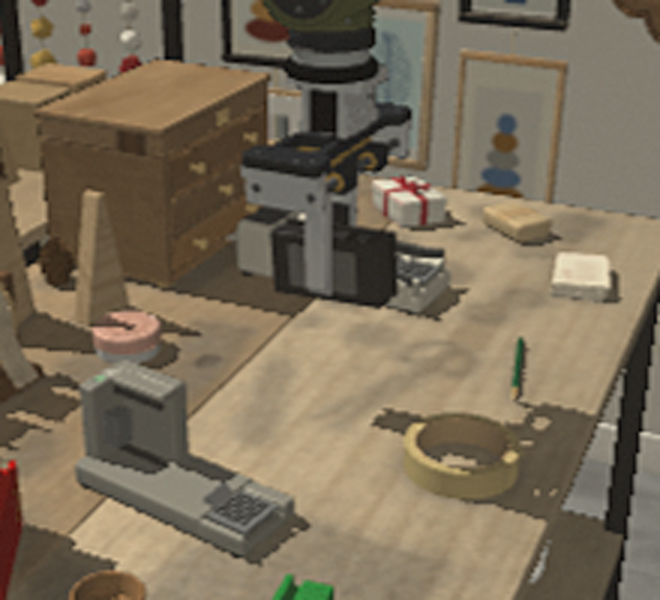

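Request:
carry_out:
  commands: [1,0,0,-4,0,0,0,1,0,0,-8,0,0,0,1,0,0,-10,0,0,0,1,0,0,-10.8,0,0,0,1,0,0,-11.1,0,0,0,1,0,0,-11.1,0,0,0]

```text
time_s: 8.57
ee_pos: [0.5021, 0.0335, 0.012]
eef_rot: [-3.13, 0.005, 1.489]
force: [1.0, -0.4, -1.7]
grip_width: 0.0338
```

Request:
carry_out:
  commands: [1,0,0,-0.1,0,0,0,1,0,0,-0.2,0,0,0,1,0,0,-0.2,0,0,0]

```text
time_s: 8.82
ee_pos: [0.5027, 0.0336, 0.0109]
eef_rot: [-3.132, 0.005, 1.489]
force: [-0.1, -0.3, -2.3]
grip_width: 0.034
```

Request:
carry_out:
  commands: [1,0,0,-0.1,0,0,0,1,0,0,-0.2,0,0,0,1,0,0,-0.3,0,0,0,1,0,0,-0.3,0,0,0]

```text
time_s: 9.15
ee_pos: [0.5028, 0.0337, 0.0088]
eef_rot: [-3.132, 0.005, 1.489]
force: [-5.9, 0.3, 8.7]
grip_width: 0.0337
```

Request:
carry_out:
  commands: [1,0,0,0.1,0,0,0,0,0,0,0.1,0,0,0,-0.4,0,0,0.1,0,0,0,-0.4,0,0,0.1,0,0,0,-0.4,0,0,0.1,0,0,0,-0.4,0,0,2,0,0,0,-0.4,0,0,4.5,0,0,0,-0.4,0,0,7.5,0,0,0,1,0,3,7.5,0,0,0,1,0,6,7.5,0,0,0,1,0,6,7.5,0,0,0,1,0,6,7.5,0,0,0]

```text
time_s: 10.15
ee_pos: [0.5027, 0.0946, 0.0838]
eef_rot: [-3.132, 0.005, 1.491]
force: [0.9, 0.0, 0.6]
grip_width: 0.0427
```

Run:
```python
from fit import *
st(); p,d=viewer.camera("side"); W=pts("side",d); W[d==0]=9
for r in nets.silhouettes("side","pack")[:3]:
    w=W[r["region"]&(d>0)]; print(round(r["confidence"],2),r["extent"],np.round(np.percentile(w,[3,50,97],axis=0),3))
fit(W,mm([[-52,52,-17,17,0,58]]),np.array([.5,.034,-.085]),.012)
```

```text
10.15 [0.5027 0.0946 0.0838] [-3.132  0.005  1.491] [0.9 0.  0.6] 0.0427
0.72 [295.6, 291.9, 331.1, 355.2] [[0.365 0.336 0.002]
 [0.377 0.405 0.051]
 [0.401 0.435 0.06 ]]
0.58 [309.3, 213.9, 350.8, 241.1] [[0.448 0.022 0.004]
 [0.488 0.051 0.035]
 [0.546 0.057 0.06 ]]
0.56 [203.9, 252.5, 226.5, 303.7] [[0.603 0.304 0.004]
 [0.625 0.371 0.051]
 [0.664 0.398 0.06 ]]
800 [ 5.009e-01  3.490e-02 -8.460e-02 -4.000e-04] med|e| 0.0009
```

Request:
carry_out:
  commands: [1,0,0,-2,0,0,0,1,0,-1,-3.5,0,0,0,1,0,-2,-3.5,0,0,0,1,0,-3,-3.5,0,0,0,1,0,-3.6,-3.5,0,0,0,1,0,-4.2,-3.5,0,0,0,1,0,-4.8,-3.5,0,0,0,1,0,-5.4,-3.5,0,0,0,1,0,-6,-3.5,0,0,0,1,0,-6.5,-3.5,0,0,0,1,0,-6.5,-3.5,0,0,0]

```text
time_s: 11.17
ee_pos: [0.5027, 0.0274, 0.0486]
eef_rot: [-3.132, 0.006, 1.489]
force: [-0.7, 0.6, -0.2]
grip_width: 0.0005
```

Run:
```python
from fit import *
st(); p,d=viewer.camera("side"); W=pts("side",d); W[d==0]=9
for r in nets.silhouettes("side","pack")[:3]:
    w=W[r["region"]&(d>0)]; print(round(r["confidence"],2),r["extent"],np.round(np.percentile(w,[3,50,97],axis=0),3))
cv2.imwrite("pics/s3.png",cv2.resize(p[150:270,260:420],None,fx=4,fy=4,interpolation=2))
```

```text
11.17 [0.5027 0.0274 0.0486] [-3.132  0.006  1.489] [-0.7  0.6 -0.2] 0.0005
0.87 [297.0, 294.8, 331.4, 354.4] [[0.365 0.337 0.006]
 [0.377 0.404 0.051]
 [0.4   0.435 0.06 ]]
0.73 [313.8, 205.6, 360.6, 237.7] [[ 0.445 -0.018  0.004]
 [ 0.485  0.016  0.035]
 [ 0.545  0.031  0.051]]
0.7 [201.4, 255.9, 226.1, 304.7] [[0.603 0.303 0.006]
 [0.625 0.372 0.05 ]
 [0.662 0.399 0.06 ]]
```

View pics/s3.png

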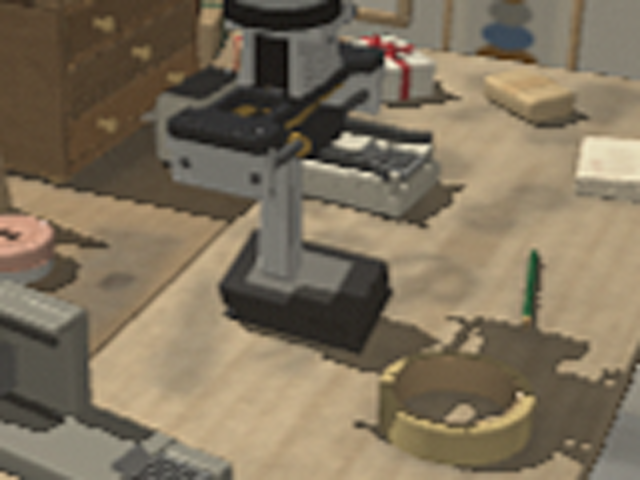

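Request:
carry_out:
  commands: [1,0,0,3,0,0,0,-1,0,0,6,0,0,0,-1,0,0,9,0,0,0,-1,0,0,10,0,0,0,-1,0,0,10,0,0,0,-1,0,0,10,0,0,0,-1,0,0,10,0,0,0,-1,0,0,10,0,0,0,-1,0,0,10,0,0,0,-1,0,0,10,0,0,0]

```text
time_s: 12.1
ee_pos: [0.5024, 0.0282, 0.1478]
eef_rot: [-3.131, 0.006, 1.489]
force: [0.4, -0.3, 0.1]
grip_width: 0.0569
```

Run:
```python
from fit import *
st(); p,d=viewer.camera("side"); W=pts("side",d); W[d==0]=9
r=fit(W,PK,np.array([.5,.0,-.085]),.012)
p,d=viewer.camera("top"); W2=pts("top",d); W2[d==0]=9
fit(W2,PK,np.array([.5,.0,-.085]),.012)
for a in(W,W2):
    L=a.reshape(-1,3); m=(abs(L[:,0]-r[0])<.04)&(abs(L[:,1]-r[1])<.02)&(L[:,2]<.09); print(m.sum(), np.round(np.percentile(L[m,2],[5,50,95]),4) if m.any() else 0)
```

```text
12.1 [0.5024 0.0282 0.1478] [-3.131  0.006  1.489] [ 0.4 -0.3  0.1] 0.0569
664 [ 0.4967 -0.0131 -0.0949 -0.001 ] med|e| 0.0008
57 [0.492  0.0022 1.0603 0.0011] med|e| 0.0016
201 [0.0332 0.0351 0.0368]
28 [0.0273 0.0326 0.0373]
```

Request:
carry_out:
  commands: [-1,-1,-2,0,0,0,-0.013,-1,-2,-4,0,0,0,-0.013,-1,-2,-4,0,0,0,-0.013,-1,-2,-4,0,0,0,-0.013,-1,-2,-4,0,0,0,-0.013,-1,-2,-4,-3,0,0,-0.013,-1,-2,-4,-6,0,0,-0.013,-1,-2,-4,-9,0,0,-0.013,-1,-2,-4,-12,0,0,-0.013,-1,-2,-4,-13.3,0,0,-0.013,-1,-2,-4,-13.3,0,0,-0.013]

```text
time_s: 13.12
ee_pos: [0.4811, -0.011, 0.0123]
eef_rot: [-3.126, 0.005, 1.477]
force: [-0.0, 0.2, -0.8]
grip_width: 0.0937
```

Request:
carry_out:
  commands: [1,0,0,0,0,0,0,1,0,0,0,0,0,0,1,0,0,0,0,0,0,1,0,0,0,0,0,0,1,0,0,0,0,0,0,1,0,0,0,0,0,0,1,0,0,0,0,0,0,1,0,0,0,0,0,0,1,0,0,0,0,0,0]
  force: 20

```text
time_s: 13.87
ee_pos: [0.4815, -0.0111, 0.0129]
eef_rot: [-3.127, 0.005, 1.477]
force: [-1.4, -1.0, 7.3]
grip_width: 0.0577
```

Request:
carry_out:
  commands: [1,0,0,2,0,0,0,1,0,0,5,0,0,0,1,-0.5,-3,6,0,0,0,1,-1,-6,6,0,0,0,1,-2,-9,6,0,0,0.008,1,-3,-12,6,0,0,0.008,1,-3.7,-15,6,0,0,0.008,1,-3.7,-18,6,0,0,0.008,1,-3.7,-21.1,6,0,0,0.008,1,-3.7,-21.1,6,0,0,0.008,1,-3.7,-21.1,6,0,0,0.008]
  force: 25

```text
time_s: 14.78
ee_pos: [0.444, -0.2231, 0.0725]
eef_rot: [-3.127, 0.005, 1.482]
force: [0.5, 0.2, -3.1]
grip_width: 0.0582
```

Run:
```python
from fit import *
st(); A=[]
for n in("side","top"):
    p,d=viewer.camera(n); W=pts(n,d); W[d==0]=9; A.append(W.reshape(-1,3))
    print(n)
    Q=W.reshape(-1,3)-[0,0,.0605]
    fit(Q,PK,np.array([.46,-.2235,-.085]),.01,-.005)
    fit(W,PR,np.array([.5894,-.2346,-.085]),.012)
    if n=="side": cv2.imwrite("pics/s4.png",cv2.resize(p[140:240,280:420],None,fx=5,fy=5,interpolation=2))
```

```text
14.78 [ 0.444  -0.2231  0.0725] [-3.127  0.005  1.482] [ 0.5  0.2 -3.1] 0.0582
side
543 [ 0.4597 -0.2234 -0.0984 -0.001 ] med|e| 0.0013
1523 [ 0.5894 -0.2355 -0.0829 -0.0016] med|e| 0.0016
top
0 [ 0.46   -0.2235 -0.085   0.    ] med|e| nan
1234 [ 0.5869 -0.2333 -0.0627  0.0012] med|e| 0.0022
  return _methods._mean(a, axis=axis, dtype=dtype,
  ret = ret.dtype.type(ret / rcount)
```

View pics/s4.png

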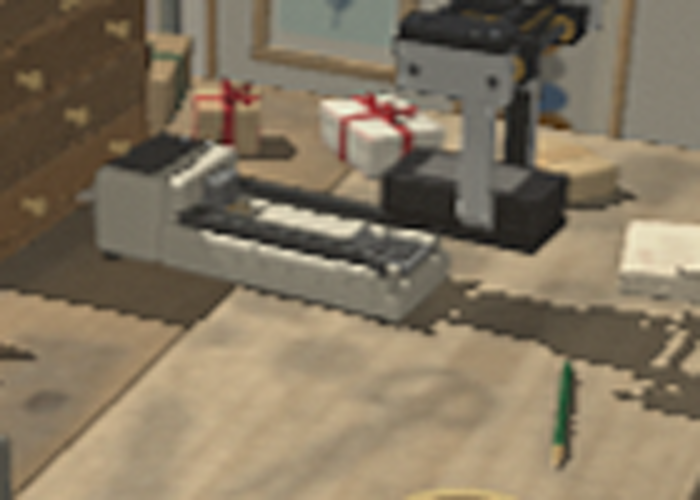

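Request:
carry_out:
  commands: [1,0,-0.1,-1,0,0,0.005,1,0,-0.1,-2,0,0,0.005,1,0,-0.1,-2.3,0,0,0.005,1,0,-0.1,-2.5,0,0,0.005,1,0,-0.1,-2.6,0,0,0.005,1,0,-0.1,-2.6,0,0,0.005]

```text
time_s: 15.38
ee_pos: [0.4444, -0.2224, 0.0467]
eef_rot: [-3.127, 0.005, 1.49]
force: [-0.3, -0.2, -1.6]
grip_width: 0.0575
```

Request:
carry_out:
  commands: [1,0.3,-0.12,0.05,0,0,-0.003,1,0.6,-0.15,0.05,0,0,-0.003,1,0.9,-0.18,0.05,0,0,-0.003,1,1.2,-0.2,0.05,0,0,-0.003,1,1.5,-0.22,0.05,0,0,-0.003,1,1.5,-0.22,0.05,0,0,-0.003]

```text
time_s: 15.88
ee_pos: [0.4598, -0.2231, 0.0469]
eef_rot: [-3.126, 0.002, 1.488]
force: [6.6, 13.7, -2.7]
grip_width: 0.0579
```

Request:
carry_out:
  commands: [1,0,0.08,0,0,0,0,1,0,0.14,0,0,0,0,1,0,0.14,0,0,0,0]

```text
time_s: 16.13
ee_pos: [0.4599, -0.2217, 0.047]
eef_rot: [-3.126, 0.003, 1.488]
force: [-1.3, 0.3, -2.5]
grip_width: 0.0574
```

Run:
```python
from h import *
st(); o=ctrl.get_obs(); print(o["moment"])
```

```text
16.13 [ 0.4599 -0.2217  0.047 ] [-3.126e+00  3.000e-03  1.488e+00] [-1.3  0.3 -2.5] 0.0574
[ 0.04553576 -0.10117488  0.03973889]
```

Request:
carry_out:
  commands: [1,0.4,-0.03,0,0,0,0,1,0.8,-0.07,0,0,0,0,1,1.2,-0.1,0,0,0,0,1,1.6,-0.13,0,0,0,0,1,2,-0.17,0,0,0,0,1,2,-0.17,0,0,0,0]

```text
time_s: 16.63
ee_pos: [0.4812, -0.2237, 0.0473]
eef_rot: [-3.128, 0.003, 1.488]
force: [1.4, -0.0, 1.4]
grip_width: 0.0581
```

Request:
carry_out:
  commands: [1,0.5,-0.04,0,0,0,0,1,1,-0.08,0,0,0,0,1,1.5,-0.12,0,0,0,0,1,2,-0.17,0,0,0,0,1,2.5,-0.21,0,0,0,0,1,3,-0.25,0,0,0,0,1,3.5,-0.29,0,0,0,0,1,4,-0.33,0,0,0,0,1,4,-0.33,0,0,0,0]

```text
time_s: 17.38
ee_pos: [0.5223, -0.227, 0.0474]
eef_rot: [-3.129, 0.003, 1.488]
force: [2.6, 2.1, 1.4]
grip_width: 0.058
```

Request:
carry_out:
  commands: [1,0.5,-0.04,0,0,0,0,1,1,-0.08,0,0,0,0,1,1.5,-0.11,0,0,0,0,1,2,-0.15,0,0,0,0,1,2.5,-0.19,0,0,0,0,1,3,-0.23,0,0,0,0,1,3.5,-0.27,0,0,0,0,1,3.8,-0.3,0,0,0,0,1,3.8,-0.3,0,0,0,0]

```text
time_s: 18.13
ee_pos: [0.5612, -0.2301, 0.0475]
eef_rot: [-3.13, 0.003, 1.488]
force: [1.7, 1.5, 1.7]
grip_width: 0.058
```

Request:
carry_out:
  commands: [1,0.4,-0.03,0,0,0,0,1,0.7,-0.06,0,0,0,0,1,1,-0.08,0,0,0,0,1,1.2,-0.1,0,0,0,0,1,1.2,-0.1,0,0,0,0]

```text
time_s: 18.55
ee_pos: [0.5731, -0.2312, 0.0474]
eef_rot: [-3.129, 0.003, 1.488]
force: [-2.1, 0.3, 2.8]
grip_width: 0.058
```

Request:
carry_out:
  commands: [1,0.15,-0.01,0,0,0,0,1,0.3,-0.02,0,0,0,0,1,0.4,-0.03,0,0,0,0,1,0.4,-0.03,0,0,0,0]

```text
time_s: 18.88
ee_pos: [0.5764, -0.2315, 0.0469]
eef_rot: [-3.127, 0.003, 1.488]
force: [-5.4, 1.2, 0.4]
grip_width: 0.0581
```

Request:
carry_out:
  commands: [1,0.15,-0.01,0,0,0,0,1,0.3,-0.02,0,0,0,0,1,0.3,-0.02,0,0,0,0]

```text
time_s: 19.13
ee_pos: [0.5774, -0.2316, 0.0466]
eef_rot: [-3.121, 0.002, 1.488]
force: [-17.9, 2.5, 9.9]
grip_width: 0.0578
```

Request:
carry_out:
  commands: [1,-0.1,0.01,0,0,0,0,0.1,-0.1,0.01,0,0,0,0,-0.3,-0.1,0.01,0,0,0,0,-0.5,-0.1,0.01,0,0,0,0,-0.5,-0.1,0.01,0,0,0,0,-0.5,-0.1,0.01,3,0,0,0,-0.5,-0.1,0.01,6,0,0,0,-0.5,-1,0.01,10,0,0,0,-0.5,-5,0.01,13,0,0,0,-0.5,-9,0.01,14,0,0,0,-0.5,-13,0.01,14,0,0,0,-0.5,-15,0.01,14,0,0,0]

```text
time_s: 20.13
ee_pos: [0.4251, -0.2314, 0.1877]
eef_rot: [-3.123, 0.004, 1.488]
force: [0.5, -0.7, 0.8]
grip_width: 0.0705
```

Run:
```python
from fit import *
st(); ims=[]
FULL=np.vstack([PR,mm([[-52,52,-29,29,34,68]])])
for n in("side","top"):
    p,d=viewer.camera(n); W=pts(n,d); W[d==0]=9; print(n)
    fit(W,FULL,np.array([.5894,-.2335,-.085]),.012)
    fit(W-[0,0,.034],PK,np.array([.589,-.2335,-.085]),.006,.013)
    for t in("charger_pad","printer_pad"):
        for r in nets.silhouettes(n,t)[:1]:
            w=W[r["region"]&(d>0)]; print(t,round(r["confidence"],2),np.round(np.median(w,0),4))
    a=p[140:240,280:420] if n=="side" else p[140:240,310:450]
    ims.append(cv2.resize(a,None,fx=4,fy=4,interpolation=2))
cv2.imwrite("pics/f.png",cv2.resize(np.hstack(ims),None,fx=.7,fy=.7))
```

```text
20.13 [ 0.4251 -0.2314  0.1877] [-3.123  0.004  1.488] [ 0.5 -0.7  0.8] 0.0705
side
1663 [ 0.5899 -0.2347 -0.0848 -0.0012] med|e| 0.0015
431 [ 0.5899 -0.2318 -0.0817 -0.0013] med|e| 0.0009
printer_pad 0.5 [0.4935 0.2347 0.0216]
top
1351 [ 0.5903 -0.2329 -0.072   0.0013] med|e| 0.0021
569 [ 0.5922 -0.2291 -0.073   0.0013] med|e| 0.0019
charger_pad 0.54 [0.4904 0.2333 0.0196]
printer_pad 0.59 [ 0.528  -0.2179  0.0341]
```

View pics/f.png

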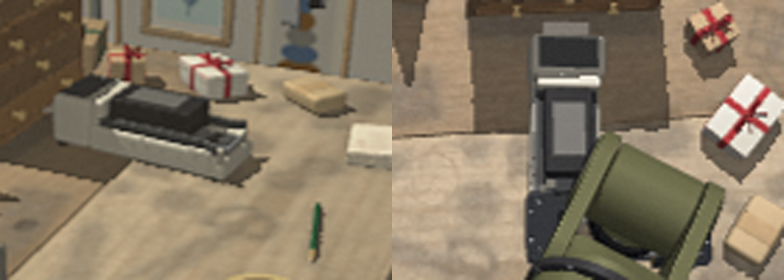

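```bash
python3 -c "
from h import *
st(); print(ticket.hand_in())"
```

```text
20.43 [ 0.4283 -0.2316  0.1866] [-3.121e+00  2.000e-03  1.488e+00] [ 0.6 -0.1  0.3] 0.0706
the job is handed in; nothing more can be done
None
```

The pack is fitted in the label printer, and the job was handed in at 20.4 s; no verdict is reported.

**What I did:** I pressed the charger's catch and the pack popped loose. I slid it out, set it on edge on the table and tipped it onto its rail face. Then I regripped it and slid it plug-in end first into the bay until it reached the end wall, with about 18 N of resistance. I let go and backed the arm off. The first entry into the bay rubbed one side wall (14 N), so I moved the pack 1.4 mm sideways and it went in freely.

**Last checks:**
- **Pack position:** After I let go, the side camera put the pack and the printer at the same x (0.590 m), with yaw within 0.003 rad, lying flat and plain face up.
- **Catch behind the pack:** I did not see the printer's catch directly. I take it as clicked because the ejector would otherwise have pushed the pack back about 12 mm.
- **Charger's catch:** Its pad measured about 20 to 21 mm high, which is the up position.
- **Arm:** It was clear of everything, and the wrist force was about zero.

**Disagreements:** The two cameras differed on position by 2 to 4 mm. Both put the pack 3 to 4 mm sideways of the printer's fitted centre, which is more than the bay's 1.4 mm play. I put that down to a bias in the fit. The network's `printer_pad` find in the last side picture was really the charger's pad.

I did not re-measure the balm tin, egg cup, soap or gift box at the end, but the arm passed near none of them.

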